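# Clamp the cordless spice grinder and pulse it by its bayonet lid

## Task

The cordless spice grinder stands loose in the screw clamp of the one-handed preparation board: first crank the clamp's handle clockwise until the sliding jaw presses the grinder firmly against the fixed jaw, so that the grinder cannot turn. Then take the lid by its grip bar, lower it with its two lugs through the two gaps of the grinder's mouth until it sits flush, and twist it clockwise against the spring to the yellow pulse mark, half way to the lock and short of the lock's click. Finish while gripping the lid and holding it still at the pulse mark, with the grinder still clamped; leave the other things where they are.

Things in the scene. Friction and masses are not known exactly. Their poses are not given: they have to be found in the camera images.
- clamp_board: Fixed light-wood preparation board, 170 (x) by 200 (y) mm, top at 17 mm; origin under its centre on the worktop, z up. The clamp works along the board's y axis: fixed jaw at +y, sliding jaw, then the screw post, and at the -y end, overhanging the board, the crank. Jaw tops are 89 mm and the post's top 90 mm above the worktop.
- fixed_jaw: Fixed grey V jaw (rubber faced) at the +y side of the grinder, part of the board; origin on the board's top at the axis of a clamped grinder.
- jaw: Sliding grey V jaw (rubber faced) at the -y side of the grinder; slides towards the board's +y by 12 mm per turn of the crank. Its origin, on the board's top, comes to the fixed jaw's origin (within 1 mm) when the grinder is clamped; it starts 10 to 18 mm short of it.
- crank (a joint): Crank angle, rad; grows as the clamp tightens (clockwise looking along the board's +y: over the top the knob moves to the board's +x). 0 = arm straight up, jaw fully open; turns count on. Starts at 0 to 4; the jaws hold the grinder at about 9.4, where the handle's force rises steeply. Turning takes 3 to 4 N at the knob; the screw stays where it is let go.
- screw_axis (a point): Point on the screw's axis in the plane of the knob's middle: board frame (0, -145, 72) mm. Fixed; the axis is the board's y.
- knob_center (a point): Middle of the crank's black handle knob, a freely spinning roller 17 mm in diameter and 40 mm long, parallel to the screw's axis, at 35 mm from it; 24 mm from the knob's middle to the crank arm at its +y side. At its lowest point it is 37 mm above the worktop.
- grinder: Loose cordless spice grinder: upright round steel body 68 mm in diameter, black collar 78 mm in diameter, 100 mm tall, 0.55 kg; origin under its centre, z up. Its mouth is at the top.
- mouth (a point): Centre of the grinder's mouth in the rim plane, 100 mm above its foot (axes as the grinder's). Mouth 55 mm across in a 5 mm thick flange with two gaps, 15.5 mm wide and out to 64 mm diameter, at the grinder's +x and -x (white marks on the collar). Clockwise from above (-z rotation) from each gap: yellow pulse mark at 45 degrees, red lock mark at 85.
- lid: Loose black lid, 0.09 kg, origin under its plug's centre, z up. Grey plug 51 mm across, 12 mm long; at its lower end two round lugs, 10 mm wide, 5.4 tall, out to 62 mm diameter, at +x and -x. Above it a plate 67 mm across, 6 mm thick; on that a grip bar 56 (x) by 16 (y) by 28 mm, top 45 mm above the origin, white pointers at its ends. Half a turn makes no difference.
- lid_seat (a point): Centre of the underside of the lid's plate, 12 mm above the lid's origin. It lies at mouth when the lid is seated. The plate's underside rests on the rim.
- lid_bar (a point): Middle of the lid's grip bar, 33 mm above the lid's origin (axes as the lid's): take it across the bar's 16 mm.
- switch (a joint): Angle of the sprung ring in the grinder that the lid's lugs push round, rad. 0 at rest; moves once the lid is turned 6 degrees (0.1 rad) clockwise from the gaps. 0.5 to 0.9 = pulse (0.7 = yellow mark); from 1.0 the lugs meet the lock's spring pawls, which click at about 1.35. The spring turns the lid back if let go: 0.22 N m at 0.7.
- spice_jar_black: Bystander: glass spice jar with a black cap and black label, 41 mm wide, 105 mm tall.
- spice_jar_red: Bystander: glass spice jar with a dark cap and a cream and red label, 41 mm wide, 105 mm tall.
- onion: Bystander: brown onion, 75 mm.
- mug: Bystander: cream mug with a green band, 91 mm tall.
Mind the look-alikes: they are no part of the job. What is shaped like the lid but purple or turquoise is not meant.

How it is judged:
By the outcome, as a careful person would: the job done as asked, in the order asked, and still so for the second after the job is handed in, while the arm keeps its last pose, push and grip.
It also fails if it takes over 69 s, if anything falls off the work surface, if the arm or the gripper's body presses on something with over 40 N, if the wrist force passes 120 N, or if a joint passes its speed limit or range.

## Robot

A 7-joint arm with a two-finger parallel gripper is mounted at the origin on a cart in front of the work surface, level with it; the furniture and walls round the work are solid. World frame = base frame: x ahead of the robot, y to its left, z up, the work surface at z = 0. Lengths are in mm, angles in rad, forces in N, time in s.
With the tool pointing down it reaches from about 400 to 875 mm from the base axis. Payload 4.4 kg.
Tool frame: the origin (TCP) lies midway between the tips of the shut fingers; the grasp point (between the pads) lies behind it (env.pinch_z is the z of the grasp point in the tool frame, in mm); z points along the fingers, y is the line along which they close (so a half turn about z gives the same grasp; the last joint's range is limited). The gripper opens to 85 mm and grips with 20 to 120 N. Pads are 22 mm wide; open, the fingers measure 114 mm over their backs; the gripper's body (76 mm by 85 mm) begins 54 mm behind the grasp point. The pads swing forward as they close: fully open they stand 13 mm farther back than shut.
Start: joints at [-1.24, 0.628, 0.038, 1.517, -0.027, 0.996, -0.02], TCP at [251.183, 599.521, 231.313] pointing down, gripper open.
Joint ranges: [-3.06, 3.06], [-0.37, 2.12], [-1.25, 1.32], [0.18, 2.47], [-1.1, 4.24], [0.23, 1.98], [-2.94, 2.94]. Speed limits (rad/s): [2.57, 2.57, 3.14, 3.14, 3.14, 3.14, 3.14].

## Interface

Orientations are given as a rotation vector (axis times angle).
In Python, from cell import env gives the robot as it stands.
- The arm moves only by the tool move_arm, never from a script. Its argument "motion" is one flat list of numbers, 4 for each row, row after row: the shift along the tool's x, y, z in m, then the turn about the tool's z in degrees. In form: [tx, ty, tz, roll, tx, ty, tz, roll, ...]. A call has 1 to 5 rows; each row is the pose to reach, as a shift and turn from the pose commanded when the call began, along the tool's axes at that moment; what a row does not reach only later rows make up. A row lasts 1/12 s, in which the tool goes at most 41.7 mm and 7.16 degrees, less where a joint would pass 70% of its speed; a pose out of reach is approached as far as the arm can. A call with a gripper value outside its range is refused whole. "fingers" is the opening, from 0 (shut) to 1 (fully open), set as the call begins (left out, the last holds). The fingers move at their own pace and stop on an object; "squeeze" is the grip in N (left out, the last holds). Time passes only in rows, so rows that repeat a pose let the fingers close. It gives the time, the measured TCP pose, the force, the opening and the grip force at its end, in the units of the state.
- env.get_state(): the state, without advancing time (a new reading comes with each control period).
- env.capture(name): name is "scene" or "top" or "wrist"; returns a dict with "img" (384x512x3 uint8, red, green, blue), "fx", "fy", "cx", "cy" (pixels), "k1" (the pictures are not rectified: a ray, as slopes to the right and down, at radius r is drawn at 1 + k1 r^2 times it, then the intrinsics apply), "rvec" (rotation vector, rad) and "tvec" (3), from world to camera coordinates, as OpenCV has them. Camera axes: x right, y down, z forward; pixel columns grow to the right and rows downward; lengths in mm; the calibration is good to about 2 mm. A picture is of the moment at which its call begins. There is no depth.
- env.job_done(): hands the job in; it is judged then, once.
The state is a dict: "time_s": time; "joint_positions": joint angles; "qvel": joint speeds; "joint_efforts": joint torques, N m; "tool_pos": TCP position; "eef_rot": TCP orientation; "force": force on the tool from outside, world axes, zero at the start; "moment": the same for the moment, N m; "gripper_width": opening from 0.0 (shut) to 1.0 (fully open); "gripper_force": force on a finger pad.
Only numpy, scipy, OpenCV 4.12 (cv2) and the standard library are available. Lean on these libraries where they do the work, as an engineer would, in place of code of your own. Each camera call takes 0.05 s, during which the arm holds its last target. There are 200 camera calls.

## Working session

There is one attempt and no reset: what is moved stays moved. The work goes in short steps, Python scripts to look and compute and a tool call to move; the robot and the scene stay as the last step left them, time stands still between calls to the robot, and variables do not carry over. Pictures are saved under pics/ and viewed, at most 10 in all, crops included, and the job is handed in when it is done.

Besides the shell and the picture viewer there is one more tool, called after "Emit:" by a JSON object that holds its "name" and its "arguments", one argument or row to a line. move_arm: Moves the arm, as the interface text tells. Its arguments: {"type":"object","properties":{"motion":{"type":"array","items":{"type":"number"}},"fingers":{"type":"number"},"squeeze":{"type":"number"}},"required":["motion"]}

```bash
ls; mkdir -p pics
python3 - <<'E'
from cell import env
import cv2,numpy as np
s=env.get_state()
for k in s: print(k,s[k])
print(env.pinch_z)
ims=[]
for n in("scene","top"):
    c=env.capture(n); cv2.imwrite(f"pics/{n}0.png",cv2.resize(c["img"][:,:,::-1],(800,600))); 
    print(n,{k:v for k,v in c.items() if k!="img"})
    np.savez(n+"0.npz",**c)
E
```

```text
pics
time_s 0.0
joint_positions [-1.23979504  0.62935913  0.03845371  1.51837098 -0.0269651   0.99632681
 -0.02000564]
qvel [ 0.00033091  0.00160311 -0.00118097  0.00175579 -0.00138157  0.00049406
 -0.00035221]
joint_efforts [-1.58954090e-04 -5.63391924e+01  1.22604501e+00 -1.93450785e+01
  1.09485170e-02  1.05195094e-02  8.45144967e-06]
tool_pos [250.94851287 598.91222139 230.37995996]
eef_rot [-6.19143437e-01 -3.07964856e+00  3.01443665e-03]
force [-0.09287679 -0.33873702 -0.33690422]
moment [-0.05949199 -0.03901879  0.00398044]
gripper_force 0.0
gripper_width 0.997548307603427
-18.700000000000003
scene {'fx': 490.7012948612611, 'fy': 490.7012948612611, 'cx': 259.3344762269337, 'cy': 198.16830808069892, 'k1': -0.19170764478743946, 'rvec': array([ 2.24675037, -0.52465087,  0.26576957]), 'tvec': array([-446.02843708,  330.06061322,  928.13100238])}
top {'fx': 350.15206914747455, 'fy': 350.15206914747455, 'cx': 253.57651896990305, 'cy': 188.92349867371226, 'k1': -0.059454380166888, 'rvec': array([ 2.14539709, -2.16907125,  0.07668389]), 'tvec': array([159.00780155, 601.08737337, 986.32894284])}
```

View pics/scene0.png

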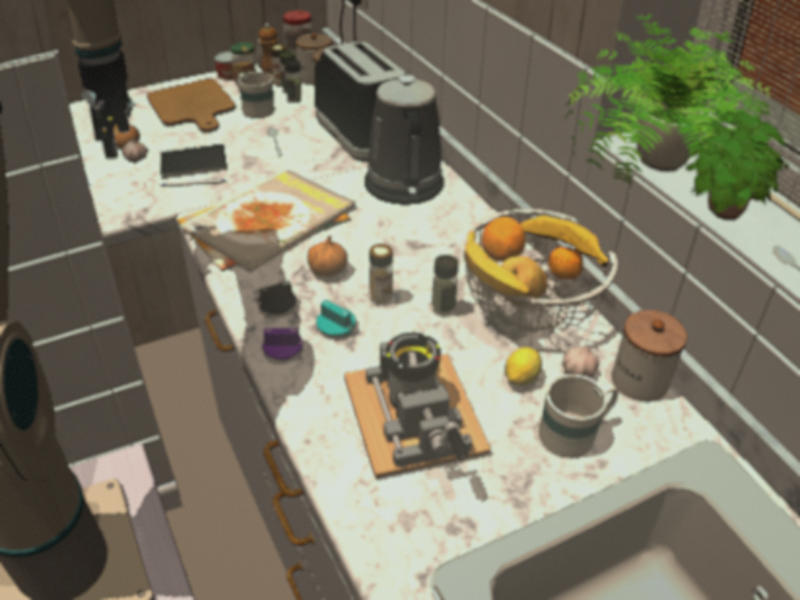

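View pics/top0.png

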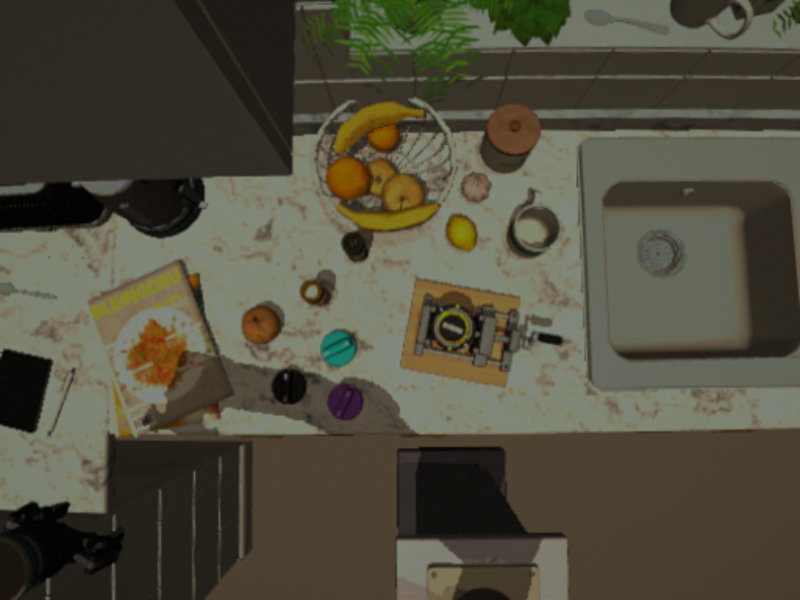

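Scene view: the board is at (415,410), the grinder at (411,365) and the crank knob at about (455,440). Top view: the board is at (460,332), the mouth at (453,327) and the knob at (549,339).
Lid candidates in the top view: black (289,386), turquoise (339,348), purple (345,402). By the description I choose the black one, and will check it in a close crop.

```bash
cat > h.py <<'E'
import numpy as np,cv2
from scipy.spatial.transform import Rotation as R
def load(f): return dict(np.load(f))
def K(c): return np.array([[c["fx"],0,c["cx"]],[0,c["fy"],c["cy"]],[0,0,1]],float),np.array([c["k1"],0,0,0],float)
def ray(c,uv):
    k,d=K(c); p=cv2.undistortPoints(np.array(uv,float).reshape(-1,1,2),k,d)[:,0]
    r=R.from_rotvec(c["rvec"]).as_matrix(); o=-r.T@c["tvec"]
    v=np.c_[p,np.ones(len(p))]@r; return o,v
def plane(c,uv,z):
    o,v=ray(c,uv); return o+v*((z-o[2])/v[:,2:])
def two(c1,u1,c2,u2):
    o1,v1=ray(c1,[u1]);o2,v2=ray(c2,[u2]);a=np.array([v1[0],-v2[0]]).T
    t=np.linalg.lstsq(a,o2-o1,rcond=None)[0]; p,q=o1+v1[0]*t[0],o2+v2[0]*t[1]
    return (p+q)/2,np.linalg.norm(p-q)
def proj(c,P):
    k,d=K(c); return cv2.projectPoints(np.array(P,float).reshape(-1,1,3),c["rvec"],c["tvec"],k,d)[0][:,0]
E
python3 - <<'E'
from h import *
t=load("top0.npz");s=load("scene0.npz")
a=cv2.resize(t["img"][205:275,150:250],(800,560),interpolation=cv2.INTER_CUBIC)[:,:,::-1]
# crop montage: lids top | lids scene ; board top | board scene
def cr(c,x,y,w,h): return cv2.resize(c["img"][y:y+h,x:x+w][:,:,::-1],(400,300),interpolation=cv2.INTER_CUBIC)
m=np.vstack([np.hstack([cr(t,150,200,100,75),cr(s,150,170,100,75)]),np.hstack([cr(t,250,170,120,90),cr(s,215,205,120,90)])])
cv2.imwrite("pics/crops1.png",cv2.convertScaleAbs(m,alpha=1.5))
r=.64
for n,u in dict(lid=(289,386),turq=(339,348),pur=(345,402),mouth=(453,327),knob=(549,339)).items():
    print(n,plane(t,[np.array(u)*r],{'mouth':117,'knob':72}.get(n,45))[0].round(), )
print("lid 2view",two(t,np.array((289,386))*r,s,np.array((277,292))*r))
# board corners top z=17
for u in [(416,279),(520,293),(508,386),(402,370)]: print(plane(t,[np.array(u)*r],17)[0].round())
E
```

```text
lid [437. 349.  45.]
turq [506. 258.  45.]
pur [408. 247.  45.]
mouth [539.  54. 117.]
knob [ 518. -118.   72.]
lid 2view (array([435.45054887, 352.30151806,  34.37398509]), np.float64(2.7663314917662523))
[635. 115.  17.]
[606. -80.  17.]
[432. -53.  17.]
[464. 143.  17.]
```

View pics/crops1.png

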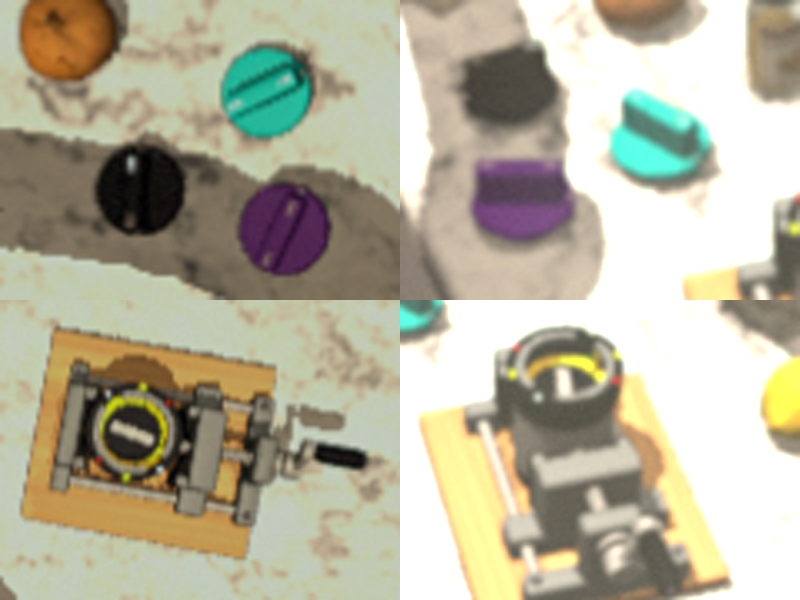

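The top-left crop shows the black lid upright on the worktop at (140,188), with its bar nearly vertical in the image, beside turquoise (267,90) and purple (284,228). So black is confirmed. The lower crops show the grinder in the V jaws, with the knob pointing out at (340,455).

```bash
cat >> h.py <<'E'
def pose(st):
    r=R.from_rotvec(st["eef_rot"]).as_matrix(); return np.array(st["tool_pos"]),r
def ang(r): return np.degrees(np.arctan2(r[1,0],r[0,0]))
def go(st,P,xang=None):
    p,r=pose(st); d=r.T@(np.array(P)-p)/1000
    roll=0 if xang is None else (ang(r)-xang+180)%360-180
    print("shift",d.round(4),"roll",round(roll,2)); return d,roll
E
python3 - <<'E'
from h import *
from cell import env
st=env.get_state(); go(st,(470,300,260),120); go(st,(500,-160,230),81.4)
t=load("top0.npz");s=load("scene0.npz")
# knob black masks
for n,c,(x0,y0,x1,y1) in (("top",t,(335,205,375,230)),("scene",s,(270,265,312,300))):
    im=c["img"][y0:y1,x0:x1].astype(int).max(2); m=(im<40).astype(np.uint8); 
    k,l,stt,ce=cv2.connectedComponentsWithStats(m)
    for i in range(1,k):
        if stt[i,4]>15: print(n,stt[i],ce[i]+[x0,y0])
E
```

```text
shift [-0.3176 -0.1912 -0.0292] roll 37.27
shift [-0.523  -0.6038  0.0015] roll 75.87
top [10  9 15  6 68] [351.72058824 216.52941176]
```

Emit:
{"name": "move_arm", "arguments": {
  "motion": [-0.318, -0.191, -0.029, 37.3, -0.318, -0.191, -0.029, 37.3, -0.318, -0.191, -0.029, 37.3, -0.318, -0.191, -0.029, 37.3, -0.318, -0.191, -0.029, 37.3]
}}

```text
time_s: 0.52
tool_pos: [374.7, 430.2, 247.4]
eef_rot: [-1.544, -2.736, 0.001]
force: [0.5, 0.0, -0.4]
gripper_width: 1.007
gripper_force: 0.0
```

Emit:
{"name": "move_arm", "arguments": {
  "motion": [-0.15, -0.08, 0, 5, -0.15, -0.08, 0, 5, -0.15, -0.08, 0, 5, -0.15, -0.08, 0, 5, -0.15, -0.08, 0, 5]
}}

```text
time_s: 0.93
tool_pos: [383.9, 253.6, 247.4]
eef_rot: [1.667, 2.662, -0.009]
force: [-0.1, -0.2, -0.3]
gripper_width: 1.008
gripper_force: 0.0
```

Run:
```python
from h import *
from cell import env
st=env.get_state(); p,r=pose(st);print(p,ang(r),st["time_s"],st["joint_positions"].round(2)); go(st,(470,300,260),120); go(st,(500,-160,230),81.4)
```

```text
[383.92147568 253.55781444 247.42238712] 115.90483504074581 0.9333 [-0.85  0.35  0.27  2.01 -0.12  0.81 -0.06]
shift [ 0.0041  0.0977 -0.013 ] roll -4.1
shift [-0.4226 -0.0762  0.0193] roll 34.5
```

Emit:
{"name": "move_arm", "arguments": {
  "motion": [-0.423, -0.076, 0.019, 34.5, -0.423, -0.076, 0.019, 34.5, -0.423, -0.076, 0.019, 34.5, -0.423, -0.076, 0.019, 34.5, -0.423, -0.076, 0.019, 34.5]
}}

```text
time_s: 1.35
tool_pos: [442.5, 61.0, 238.3]
eef_rot: [-2.377, -2.054, -0.0]
force: [0.3, 0.9, -0.5]
gripper_width: 1.004
gripper_force: 0.0
```

Run:
```python
from h import *
from cell import env
st=env.get_state(); p,r=pose(st);print(p,ang(r),st["time_s"],st["joint_positions"].round(2)); go(st,(500,-160,230),81.4)
```

```text
[442.47517762  60.99814984 238.30347411] 81.65238296777288 1.35 [-0.54  0.36  0.46  2.06 -0.23  0.77 -0.09]
shift [-0.2103  0.089   0.0083] roll 0.25
```

Emit:
{"name": "move_arm", "arguments": {
  "motion": [-0.21, 0.089, 0.008, 0, -0.21, 0.089, 0.008, 0, -0.21, 0.089, 0.008, 0, -0.21, 0.089, 0.008, 0, -0.21, 0.089, 0.008, 0]
}}

```text
time_s: 1.77
tool_pos: [496.1, -140.3, 230.7]
eef_rot: [-2.371, -2.06, 0.0]
force: [0.8, 0.9, -0.6]
gripper_width: 0.998
gripper_force: 0.0
```

Run:
```python
from h import *
from cell import env
st=env.get_state(); p,r=pose(st);print(p,ang(r),st["time_s"],st["joint_positions"].round(2))
ims=[]
for n in("wrist","scene"):
    c=env.capture(n);np.savez(n+"1.npz",**c);ims.append(c["img"])
c=load("wrist1.npz")
print({k:c[k] for k in("fx","k1","rvec","tvec")})
a=cv2.resize(ims[0],(500,375));b=cv2.resize(ims[1][215:311,215:311],(300,300),interpolation=cv2.INTER_CUBIC)
b=cv2.copyMakeBorder(b,0,75,0,0,cv2.BORDER_CONSTANT)
cv2.imwrite("pics/m2.png",np.hstack([a,b])[:,:,::-1])
```

```text
[ 496.14423778 -140.34195538  230.73272235] 81.96796197684077 1.7667 [-0.09  0.47  0.45  1.9  -0.27  0.83  0.36]
{'fx': array(330.87987734), 'k1': array(-0.01862286), 'rvec': array([-2.84376329,  0.19983759,  0.03118671]), 'tvec': array([-511.47063019, -103.24855158,  359.12914127])}
```

View pics/m2.png

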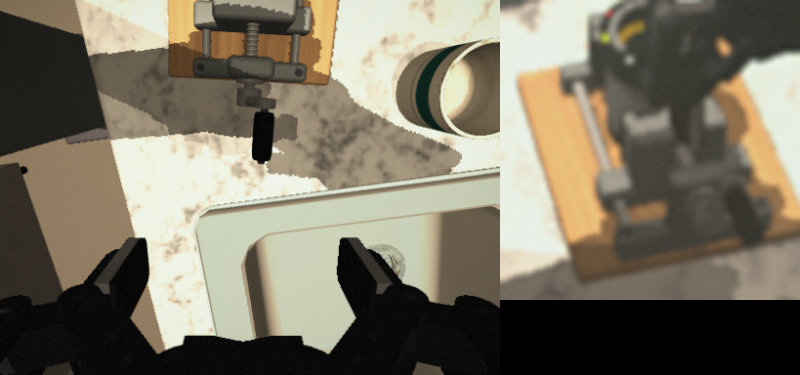

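Wrist view (500 px scale): the knob runs from (265,110) to (262,162), with the crank arm just above it and the sink rim well below. The mug is at (455,85), clear of the crank. Next I triangulate the knob from the wrist and top views.

Run:
```python
from h import *
w=load("wrist1.npz");t=load("top0.npz");s=load("scene1.npz")
x0,y0,x1,y1=250,100,292,176
m=(w["img"][y0:y1,x0:x1].max(2)<40).astype(np.uint8)
k,l,st,ce=cv2.connectedComponentsWithStats(m); i=1+st[1:,4].argmax(); print(st[i],ce[i]+[x0,y0],cv2.minAreaRect(np.argwhere(l==i)[:,::-1].astype(np.int32)+[x0,y0]))
kw=ce[i]+[x0,y0]
p=two(w,kw,t,(351.7,216.5)); print("knob",p)
# board corners: orange mask in top
hsv=cv2.cvtColor(t["img"],cv2.COLOR_RGB2HSV)
m=cv2.inRange(hsv,(8,80,60),(22,255,255)); m[:, :250]=0; m[:,345:]=0; m[:170]=0;m[255:]=0
pts=cv2.findNonZero(cv2.morphologyEx(m,cv2.MORPH_OPEN,np.ones((3,3))))
r=cv2.minAreaRect(pts); print(r)
q=plane(t,cv2.boxPoints(r),17); print(q.round(1)); c=q.mean(0)
e=[q[(i+1)%4]-q[i] for i in range(4)]; print([np.linalg.norm(v).round(1) for v in e],[np.degrees(np.arctan2(v[1],v[0])).round(1) for v in e])
L=max(e,key=np.linalg.norm); L=L*np.sign(L[1]); L/=np.linalg.norm(L)
X=np.array([L[1],-L[0],0])
sa=c*[1,1,0]+L*-145+[0,0,72]; print("c",c,"yaw",np.degrees(np.arctan2(X[1],X[0])),"screw",sa)
d=p[0]-sa; print("rel board",d@X,d@L,d[2],"angle",np.degrees(np.arctan2(d@X,d[2])))
for a in range(0,360,30):
    P=sa+35*(np.sin(np.radians(a))*X+np.cos(np.radians(a))*np.array([0,0,1])); print(a,proj(w,[P])[0].round(1),proj(t,[P])[0].round(1))
```

```text
[   8   12   23   56 1022] [268.7964775  138.95401174] ((268.6344909667969, 139.38621520996094), (20.761371612548828, 55.308292388916016), 4.763641834259033)
knob (array([ 517.61221896, -106.57497142,  122.20081689]), np.float64(0.7933072147697573))
((294.3079833984375, 212.5559844970703), (68.6025619506836, 58.58498001098633), 10.304845809936523)
[[468.5 149.   17. ]
 [637.5 116.3  17. ]
 [598.6 -81.7  17. ]
 [431.2 -46.3  17. ]]
[np.float64(172.1), np.float64(201.8), np.float64(171.1), np.float64(198.9)] [np.float64(-11.0), np.float64(-101.1), np.float64(168.1), np.float64(79.2)]
c [533.94152239  34.34653155  17.        ] yaw -11.122373264881151 screw [ 505.97027796 -107.92999317   72.        ]
rel board 11.161884564721754 3.575361125644246 50.200816894665465 angle 12.535493666335553
0 [254.1 139.9] [350.9 221.1]
30 [275.3 140.2] [351.5 214.7]
60 [289.  138.7] [351.1 210.2]
90 [291.9 136.1] [349.8 208.8]
120 [284.8 133.3] [348.  210.7]
150 [270.6 130.9] [346.2 215.3]
180 [253.  129.4] [344.9 221.3]
210 [235.5 129. ] [344.2 227.4]
240 [221.6 129.9] [344.5 231.9]
270 [214.9 132. ] [345.7 233.8]
300 [218.4 134.9] [347.5 232.2]
330 [232.6 137.9] [349.4 227.6]
```

Run:
```python
from h import *
w=load("wrist1.npz");t=load("top0.npz")
x0,y0,x1,y1=250,100,292,176
m=(w["img"][y0:y1,x0:x1].max(2)<40).astype(np.uint8)
for row in range(8,72,4): 
    j=np.where(m[row])[0]; print(row+y0,(j.min()+x0,j.max()+x0,len(j)) if len(j) else None,end=' ')
print()
for z in(100,105,107):
    P=plane(w,[(270.5,115),(267,160),(268.8,139)],z); d=P[0]-P[1]; print(z,P.round(1).tolist(),np.linalg.norm(d).round(1),np.degrees(np.arctan2(d[1],d[0])).round(1))
# board -y edge & rods in wrist: orange pixels per-edge
hsv=cv2.cvtColor(w["img"],cv2.COLOR_RGB2HSV); o=cv2.inRange(hsv,(8,90,60),(22,255,255)); o[:,:165]=0;o[:,360:]=0;o[110:]=0
# right edge
R_=[];B=[]
for row in range(5,75,3):
    j=np.where(o[row,:])[0]
    if len(j): R_.append((j.max()+1,row))
for col in range(180,340,6):
    j=np.where(o[:,col])[0]
    if len(j): B.append((col,j.max()+1))
def fit(pts,z):
    P=plane(w,pts,z); v=cv2.fitLine(P[:,:2].astype(np.float32),cv2.DIST_HUBER,0,.01,.01).ravel(); print(v.round(3),np.degrees(np.arctan2(v[1],v[0])).round(2)); return v
print(R_[:3],R_[-3:],B[:3],B[-3:])
fit(R_,17);fit(B,17)
```

```text
108 None 112 (np.int64(268), np.int64(273), 6) 116 (np.int64(261), np.int64(279), 19) 120 (np.int64(260), np.int64(280), 21) 124 (np.int64(260), np.int64(280), 21) 128 (np.int64(260), np.int64(280), 21) 132 (np.int64(259), np.int64(279), 21) 136 (np.int64(259), np.int64(279), 21) 140 (np.int64(259), np.int64(279), 21) 144 (np.int64(259), np.int64(278), 20) 148 (np.int64(259), np.int64(278), 20) 152 (np.int64(258), np.int64(277), 20) 156 (np.int64(258), np.int64(277), 20) 160 (np.int64(259), np.int64(276), 18) 164 (np.int64(264), np.int64(273), 10) 168 None 
100 [[521.8, -90.9, 100.0], [514.4, -127.3, 100.0], [518.1, -110.0, 100.0]] 37.2 78.5
105 [[521.6, -90.4, 105.0], [514.3, -126.2, 105.0], [517.9, -109.2, 105.0]] 36.5 78.5
107 [[521.5, -90.3, 107.0], [514.2, -125.8, 107.0], [517.8, -108.9, 107.0]] 36.3 78.5
[(np.int64(346), 5), (np.int64(346), 8), (np.int64(345), 11)] [(np.int64(339), 68), (np.int64(338), 71), (np.int64(338), 74)] [(180, np.int64(79)), (186, np.int64(79)), (192, np.int64(80))] [(324, np.int64(87)), (330, np.int64(87)), (336, np.int64(85))]
[ 1.93000e-01  9.81000e-01  6.06361e+02 -3.13290e+01] 78.88
[ 9.82000e-01 -1.90000e-01  5.05315e+02 -6.19670e+01] -10.97
```

Board yaw is -11.1°, the screw axis is at about (505,-108) and the crank starts at about 22° (0.38 rad). The sizes agree, so I move to the knob.

Run:
```python
from h import *
from cell import env
st=env.get_state(); p,r=pose(st);print(p,ang(r)); go(st,(516.6,-115.9,130),78.9);go(st,(516.6,-115.9,85),78.9)
```

```text
[ 496.62059397 -147.35213724  231.22603921] 81.31145721200575
shift [0.0347 0.0147 0.1011] roll 2.41
shift [0.0349 0.0146 0.1461] roll 2.41
```

Emit:
{"name": "move_arm", "arguments": {
  "motion": [0.035, 0.0145, 0.03, 2.4, 0.035, 0.0145, 0.06, 2.4, 0.035, 0.0145, 0.09, 2.4, 0.035, 0.0145, 0.1, 2.4, 0.035, 0.0145, 0.1, 2.4],
  "fingers": 0.5
}}

```text
time_s: 2.28
tool_pos: [513.2, -105.1, 128.7]
eef_rot: [-2.411, -2.007, 0.006]
force: [0.0, -0.2, -0.1]
gripper_width: 0.495
gripper_force: 0.0
```

Run:
```python
from h import *
from cell import env
st=env.get_state(); p,r=pose(st);print(p,ang(r),st["gripper_width"]); go(st,(516.6,-115.9,85),78.9)
w=env.capture("wrist"); cv2.imwrite("pics/w3.png",cv2.resize(w["img"],(512,384))[:,:,::-1])
print(proj(w,[(518,-109,104.4),(516.6,-115.9,104.4)]))
```

```text
[ 513.17822315 -105.13023091  128.6769053 ] 79.5677956255642 0.4952057698577919
shift [-0.01    0.0056  0.0436] roll 0.67
[[257.22562487 233.53952705]
 [256.90141379 245.1573974 ]]
```

View pics/w3.png

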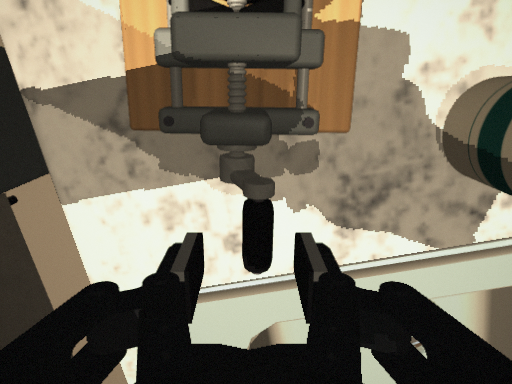

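The knob, centred at (258,235), matches the projection (257,234). The fingers straddle it and need 5.6 mm towards +y. Descending and gripping.

Emit:
{"name": "move_arm", "arguments": {
  "motion": [-0.01, 0.0056, 0.015, 0.6, -0.01, 0.0056, 0.03, 0.6, -0.01, 0.0056, 0.0435, 0.6, -0.01, 0.0056, 0.0435, 0.6, -0.01, 0.0056, 0.0435, 0.6]
}}

```text
time_s: 2.75
tool_pos: [519.6, -117.3, 88.9]
eef_rot: [2.425, 1.996, 0.002]
force: [0.2, 0.3, 1.1]
gripper_width: 0.499
gripper_force: 0.0
```

Emit:
{"name": "move_arm", "arguments": {
  "motion": [0, 0, 0, 0, 0, 0, 0, 0, 0, 0, 0, 0, 0, 0, 0, 0, 0, 0, 0, 0],
  "fingers": 0,
  "squeeze": 50
}}

```text
time_s: 3.17
tool_pos: [519.5, -117.1, 88.3]
eef_rot: [2.424, 1.996, 0.001]
force: [-1.1, -0.3, 5.0]
gripper_width: 0.182
gripper_force: 48.8
```

Run:
```python
from h import *
from cell import env
st=env.get_state(); p,r=pose(st);print(p,ang(r),st["gripper_width"],st["gripper_force"],st["force"])
X=np.array([.981,-.193,0]);print("u",(p-[505,-108,0])@X, "L",(p-[505,-108,0])@[.193,.981,0])
```

```text
[ 519.45547339 -117.06858562   88.30707159] 78.9489608323852 0.18150619391968376 48.78227770328522 [-1.13751964 -0.2689033   5.02359357]
u 15.931056419784943 L -6.10637612652871
```

Emit:
{"name": "move_arm", "arguments": {
  "motion": [0, 0.01, 0.007, 0, 0, 0.0169, 0.0169, 0, 0, 0.0201, 0.0287, 0, 0, 0.019, 0.0408, 0, 0, 0.0139, 0.0518, 0]
}}

```text
time_s: 3.58
tool_pos: [529.6, -119.0, 34.4]
eef_rot: [-2.421, -1.994, 0.006]
force: [-14.1, 1.5, 19.2]
gripper_width: 0.181
gripper_force: 50.9
```

```bash
cat >> h.py <<'E'
def crank(u0=-0.0,zc=None,step=20,n=5,a=None):
    from cell import env
    st=env.get_state(); p,r=pose(st); u=(p-[505,-108,0])@[.981,-.193,0]; f=np.array(st["force"])
    print("t",round(st["time_s"],2),"u",u.round(1),"z",p[2].round(1),"fu",(f@[.981,-.193,0]).round(1),"fL",(f@[.193,.981,0]).round(1),"fz",f[2].round(1),"w",round(st["gripper_width"],3),"g",round(st["gripper_force"],1))
    aa=np.degrees(np.arctan2(u-u0,p[2]-zc)); print("angle",aa.round(1),"radius",np.hypot(u-u0,p[2]-zc).round(1))
    if a is None:a=aa
    b=np.radians(a+step*np.arange(1,n+1)); a=np.radians(a)
    print([[0,round(.035*(np.sin(x)-np.sin(a)),4),round(-.035*(np.cos(x)-np.cos(a)),4),0] for x in b])
E
python3 -c "
from h import *
crank(0,56)"
```

```text
t 3.58 u 26.2 z 34.4 fu -14.1 fL -1.3 fz 19.2 w 0.181 g 50.9
angle 129.4 radius 34.0
[[0, np.float64(-0.0092), np.float64(0.0079), 0], [0, np.float64(-0.0206), np.float64(0.0122), 0], [0, np.float64(-0.0328), np.float64(0.0123), 0], [0, np.float64(-0.0442), np.float64(0.0083), 0], [0, np.float64(-0.0536), np.float64(0.0006), 0]]
```

Emit:
{"name": "move_arm", "arguments": {
  "motion": [0, -0.0114, 0.0062, 0, 0, -0.0229, 0.0102, 0, 0, -0.0351, 0.01, 0, 0, -0.0464, 0.0057, 0, 0, -0.0556, -0.0022, 0]
}}

```text
time_s: 4.0
tool_pos: [476.4, -108.7, 35.6]
eef_rot: [-2.423, -1.996, 0.005]
force: [1.0, -1.1, -6.9]
gripper_width: 0.174
gripper_force: 53.8
```

```bash
python3 -c "
from h import *
crank(-.3,57.3)"
```

```text
t 4.0 u -27.9 z 35.6 fu 1.2 fL -0.8 fz -6.9 w 0.174 g 53.8
angle -128.2 radius 35.1
[[0, np.float64(-0.0057), np.float64(-0.0107), 0], [0, np.float64(-0.0075), np.float64(-0.0227), 0], [0, np.float64(-0.005), np.float64(-0.0346), 0], [0, np.float64(0.0014), np.float64(-0.045), 0], [0, np.float64(0.011), np.float64(-0.0525), 0]]
```

Emit:
{"name": "move_arm", "arguments": {
  "motion": [0, -0.0057, -0.0107, 0, 0, -0.0075, -0.0227, 0, 0, -0.005, -0.0346, 0, 0, 0.0014, -0.045, 0, 0, 0.011, -0.0525, 0]
}}

```text
time_s: 4.42
tool_pos: [492.1, -111.7, 91.6]
eef_rot: [2.42, 1.993, 0.005]
force: [15.2, -3.8, -60.7]
gripper_width: 0.179
gripper_force: 49.4
```

```bash
python3 -c "
from h import *
crank(-.3,57.3)"
```

```text
t 4.42 u -11.9 z 91.6 fu 15.7 fL -0.8 fz -60.7 w 0.179 g 49.4
angle -18.7 radius 36.2
[[0, np.float64(0.012), np.float64(-0.0018), 0], [0, np.float64(0.0239), np.float64(0.0005), 0], [0, np.float64(0.0343), np.float64(0.0069), 0], [0, np.float64(0.0419), np.float64(0.0164), 0], [0, np.float64(0.0458), np.float64(0.0279), 0]]
```

Emit:
{"name": "move_arm", "arguments": {
  "motion": [0, 0.001, 0.003, 0, 0, 0.0015, 0.005, 0, 0, 0.0015, 0.005, 0]
}}

```text
time_s: 4.67
tool_pos: [491.5, -111.6, 89.8]
eef_rot: [2.424, 1.995, 0.006]
force: [-7.8, 1.2, 29.8]
gripper_width: 0.171
gripper_force: 59.5
```

```bash
python3 -c "
from h import *
crank(-.3,57.3)"
```

```text
t 4.67 u -12.6 z 89.8 fu -7.8 fL -0.3 fz 29.8 w 0.171 g 59.5
angle -20.7 radius 34.8
[[0, np.float64(0.0119), np.float64(-0.0023), 0], [0, np.float64(0.0239), np.float64(-0.0003), 0], [0, np.float64(0.0345), np.float64(0.0057), 0], [0, np.float64(0.0425), np.float64(0.0149), 0], [0, np.float64(0.0468), np.float64(0.0262), 0]]
```

Emit:
{"name": "move_arm", "arguments": {
  "motion": [0, 0.0115, -0.004, 0, 0, 0.0235, -0.002, 0, 0, 0.0341, 0.004, 0, 0, 0.0421, 0.0132, 0, 0, 0.0464, 0.0245, 0]
}}

```text
time_s: 5.08
tool_pos: [537.4, -120.5, 63.0]
eef_rot: [2.423, 1.996, 0.004]
force: [-5.1, -0.7, 4.8]
gripper_width: 0.176
gripper_force: 56.8
```

```bash
python3 -c "
from h import *
crank(-.3,57.3)"
```

```text
t 5.08 u 34.2 z 63.0 fu -4.9 fL -1.7 fz 4.8 w 0.176 g 56.8
angle 80.6 radius 35.0
[[0, np.float64(-0.0001), np.float64(0.0122), 0], [0, np.float64(-0.0044), np.float64(0.0235), 0], [0, np.float64(-0.0123), np.float64(0.0328), 0], [0, np.float64(-0.0229), np.float64(0.0387), 0], [0, np.float64(-0.0349), np.float64(0.0407), 0]]
```

Emit:
{"name": "move_arm", "arguments": {
  "motion": [0, -0.0003, 0.0122, 0, 0, -0.0046, 0.0235, 0, 0, -0.0125, 0.0328, 0, 0, -0.0231, 0.0387, 0],
  "squeeze": 70
}}

```text
time_s: 5.42
tool_pos: [513.8, -116.0, 23.6]
eef_rot: [2.424, 1.996, 0.003]
force: [-4.0, 1.4, 34.6]
gripper_width: 0.17
gripper_force: 72.6
```

```bash
python3 -c "
from h import *
crank(-.3,57.3,step=6)"
```

```text
t 5.42 u 10.1 z 23.6 fu -4.2 fL 0.6 fz 34.6 w 0.17 g 72.6
angle 162.8 radius 35.2
[[0, np.float64(-0.0036), np.float64(0.0009), 0], [0, np.float64(-0.0072), np.float64(0.0014), 0], [0, np.float64(-0.0108), np.float64(0.0016), 0], [0, np.float64(-0.0145), np.float64(0.0013), 0], [0, np.float64(-0.0181), np.float64(0.0007), 0]]
```

Emit:
{"name": "move_arm", "arguments": {
  "motion": [0, -0.0036, -0.001, 0, 0, -0.0072, -0.0004, 0, 0, -0.0096, -0.0002, 0, 0, -0.0096, -0.0002, 0]
}}

```text
time_s: 5.75
tool_pos: [508.1, -114.9, 23.1]
eef_rot: [2.419, 1.992, 0.007]
force: [5.8, -0.3, -10.9]
gripper_width: 0.173
gripper_force: 69.8
```

```bash
python3 -c "
from h import *
crank(-.3,57.3,step=3)"
```

```text
t 5.75 u 4.4 z 23.1 fu 5.8 fL 0.8 fz -10.9 w 0.173 g 69.8
angle 172.1 radius 34.6
[[0, np.float64(-0.0018), np.float64(0.0002), 0], [0, np.float64(-0.0037), np.float64(0.0003), 0], [0, np.float64(-0.0055), np.float64(0.0003), 0], [0, np.float64(-0.0073), np.float64(0.0002), 0], [0, np.float64(-0.0091), np.float64(0.0001), 0]]
```

Emit:
{"name": "move_arm", "arguments": {
  "motion": [0, -0.0015, 0.0005, 0, 0, -0.003, 0.0006, 0, 0, -0.003, 0.0006, 0, 0, -0.003, 0.0006, 0]
}}

```text
time_s: 6.08
tool_pos: [506.1, -114.5, 22.8]
eef_rot: [2.418, 1.992, 0.008]
force: [6.7, -1.9, -7.9]
gripper_width: 0.174
gripper_force: 70.1
```

```bash
python3 -c "
from h import *
crank(-.3,57.3,step=3)"
```

```text
t 6.08 u 2.4 z 22.8 fu 6.9 fL -0.5 fz -7.9 w 0.174 g 70.1
angle 175.6 radius 34.6
[[0, np.float64(-0.0018), np.float64(0.0001), 0], [0, np.float64(-0.0037), np.float64(0.0001), 0], [0, np.float64(-0.0055), np.float64(-0.0), 0], [0, np.float64(-0.0073), np.float64(-0.0002), 0], [0, np.float64(-0.0091), np.float64(-0.0005), 0]]
```

Emit:
{"name": "move_arm", "arguments": {
  "motion": [0, -0.0015, 0.0003, 0, 0, -0.003, 0.0004, 0, 0, -0.0045, 0.0004, 0, 0, -0.006, 0.0003, 0, 0, -0.006, 0.0003, 0]
}}

```text
time_s: 6.5
tool_pos: [501.2, -113.6, 22.7]
eef_rot: [2.417, 1.991, 0.01]
force: [7.6, -1.6, -7.8]
gripper_width: 0.172
gripper_force: 70.2
```

```bash
python3 -c "
from h import *
crank(-.3,57.3,step=3)"
```

```text
t 6.5 u -2.7 z 22.7 fu 7.7 fL -0.1 fz -7.8 w 0.172 g 70.2
angle -176.0 radius 34.6
[[0, np.float64(-0.0018), np.float64(-0.0002), 0], [0, np.float64(-0.0036), np.float64(-0.0004), 0], [0, np.float64(-0.0054), np.float64(-0.0008), 0], [0, np.float64(-0.0072), np.float64(-0.0013), 0], [0, np.float64(-0.009), np.float64(-0.0018), 0]]
```

Emit:
{"name": "move_arm", "arguments": {
  "motion": [0, -0.002, -0.0002, 0, 0, -0.004, -0.0006, 0, 0, -0.006, -0.001, 0, 0, -0.006, -0.001, 0]
}}

```text
time_s: 6.83
tool_pos: [495.7, -112.5, 23.6]
eef_rot: [2.416, 1.99, 0.01]
force: [10.2, -1.2, -10.0]
gripper_width: 0.17
gripper_force: 70.0
```

```bash
python3 -c "
from h import *
crank(-.3,57.3,step=3)"
```

```text
t 6.83 u -8.3 z 23.6 fu 10.3 fL 0.8 fz -10.0 w 0.17 g 70.0
angle -166.7 radius 34.6
[[0, np.float64(-0.0018), np.float64(-0.0005), 0], [0, np.float64(-0.0035), np.float64(-0.001), 0], [0, np.float64(-0.0052), np.float64(-0.0017), 0], [0, np.float64(-0.0069), np.float64(-0.0024), 0], [0, np.float64(-0.0085), np.float64(-0.0033), 0]]
```

Emit:
{"name": "move_arm", "arguments": {
  "motion": [0, -0.002, 0, 0, 0, -0.004, -0.0006, 0, 0, -0.006, -0.0014, 0, 0, -0.006, -0.0014, 0]
}}

```text
time_s: 7.17
tool_pos: [490.7, -111.5, 25.1]
eef_rot: [2.415, 1.99, 0.012]
force: [11.1, -2.2, -10.4]
gripper_width: 0.17
gripper_force: 69.9
```

```bash
python3 -c "
from h import *
crank(-.3,57.3,step=3)
from cell import env
c=env.capture('top');np.savez('top2.npz',**c);cv2.imwrite('pics/t2.png',cv2.resize(c['img'][170:260,250:370][:,:,::-1],(800,600),interpolation=cv2.INTER_CUBIC))"
```

```text
t 7.17 u -13.3 z 25.1 fu 11.3 fL -0.0 fz -10.4 w 0.17 g 69.9
angle -158.0 radius 34.7
[[0, np.float64(-0.0017), np.float64(-0.0007), 0], [0, np.float64(-0.0033), np.float64(-0.0016), 0], [0, np.float64(-0.0049), np.float64(-0.0025), 0], [0, np.float64(-0.0065), np.float64(-0.0034), 0], [0, np.float64(-0.0079), np.float64(-0.0045), 0]]
```

View pics/t2.png

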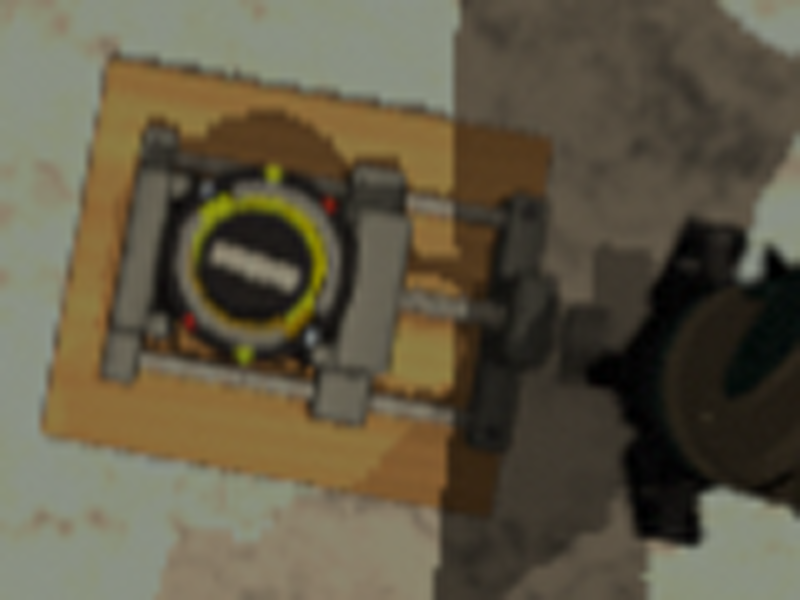

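The top crop shows both jaws on the grinder, with the mouth centre at (260,263). White marks are at (207,188) and (312,337), yellow at (273,172) and (244,355). I tighten a little more until the handle force is clearly up.

Emit:
{"name": "move_arm", "arguments": {
  "motion": [0, -0.002, -0.0004, 0, 0, -0.004, -0.0014, 0, 0, -0.006, -0.0025, 0, 0, -0.008, -0.0036, 0, 0, -0.008, -0.0036, 0]
}}

```text
time_s: 7.63
tool_pos: [484.0, -110.2, 28.7]
eef_rot: [2.413, 1.989, 0.013]
force: [11.5, -1.5, -12.9]
gripper_width: 0.175
gripper_force: 69.7
```

```bash
python3 -c "
from h import *
crank(-.3,57.3,step=3)"
```

```text
t 7.63 u -20.2 z 28.7 fu 11.5 fL 0.7 fz -12.9 w 0.175 g 69.7
angle -145.2 radius 34.8
[[0, np.float64(-0.0015), np.float64(-0.0011), 0], [0, np.float64(-0.0029), np.float64(-0.0022), 0], [0, np.float64(-0.0042), np.float64(-0.0035), 0], [0, np.float64(-0.0055), np.float64(-0.0048), 0], [0, np.float64(-0.0068), np.float64(-0.0062), 0]]
```

Emit:
{"name": "move_arm", "arguments": {
  "motion": [0, 0, 0, 0, 0, 0, 0, 0, 0, 0, 0, 0, -0.005, 0, -0.03, 0, -0.005, 0, -0.07, 0],
  "fingers": 0.5
}}

```text
time_s: 8.05
tool_pos: [474.2, -113.4, 97.2]
eef_rot: [-2.424, -1.996, 0.003]
force: [0.4, -0.0, -0.5]
gripper_width: 0.5
gripper_force: 0.0
```

Emit:
{"name": "move_arm", "arguments": {
  "motion": [0, 0, -0.04, 0, 0, 0, -0.08, 0, 0, 0, -0.12, 0, 0.03, 0, -0.15, 0, 0.06, 0, -0.17, 0],
  "fingers": 1
}}

```text
time_s: 8.47
tool_pos: [487.4, -55.7, 272.1]
eef_rot: [2.426, 1.988, 0.008]
force: [1.3, -0.2, 0.2]
gripper_width: 0.999
gripper_force: 0.0
```

Run:
```python
from h import *
from cell import env
st=env.get_state(); p,r=pose(st);print(p,ang(r),st["time_s"],st["force"],st["joint_positions"].round(2))
go(st,(510,15,260)); go(st,(400,345,260),140)
# lid in top0: dark mask
t=load("top0.npz"); im=t["img"][225:270,165:206].astype(int)
m=(im.max(2)<32).astype(np.uint8); k,l,s,c=cv2.connectedComponentsWithStats(m); i=1+s[1:,4].argmax(); print(s[i],c[i]+[165,225])
ct=max(cv2.findContours(m,0,2)[0],key=cv2.contourArea); cc,rr=cv2.minEnclosingCircle(ct); print(cc,rr); print(plane(t,[np.array(cc)+[165,225]],16))
```

```text
[487.39432188 -55.69674797 272.08620803] 78.67184747026154 8.4667 [ 1.28859791 -0.18905861  0.23886539] [-0.32  0.38  0.52  1.91 -0.24  0.9   0.12]
shift [0.0737 0.0082 0.0122] roll 0
shift [ 0.3757 -0.1645  0.0113] roll -61.33
[  9  12  22  22 360] [184.9        247.13333333]
(19.79032325744629, 22.20967674255371) 11.107675552368164
[[435.05101935 356.36797209  16.        ]]
```

Run:
```python
from h import *
from cell import env
w=env.capture("wrist");np.savez("wrist4.npz",**w)
cv2.imwrite("pics/w4.png",w["img"][:,:,::-1])
r=R.from_rotvec(w["rvec"]).as_matrix();print("cam",-r.T@w["tvec"])
print(proj(w,[(539,54,117)]))
```

```text
cam [501.78796852  16.58203964 414.39496057]
[[281.35094179  32.64936785]]
```

View pics/w4.png

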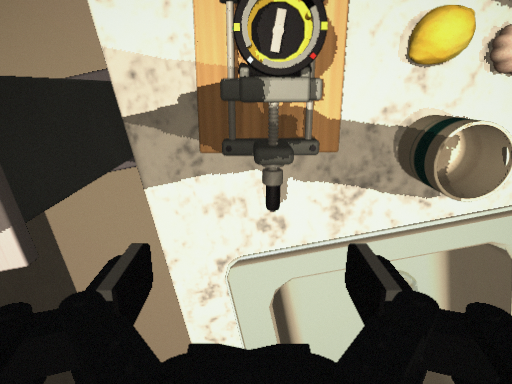

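Wrist view: the mouth is at the top edge around (280,30), white marks at (250,60) and just above the top right, and the knob at (272,195). I check the crank angle from this view and measure the mouth after moving closer.

Run:
```python
from h import *
from cell import env
w=load("wrist4.npz")
X=np.array([.981,-.193,0]);L=np.array([.193,.981,0]);S=np.array([505,-108,72.])
m=(w["img"][178:216,255:292].max(2)<35).astype(np.uint8);print((np.argwhere(m).mean(0)[::-1]+[255,178]))
for a in (150,165,180,190,200,215): 
    P=S+35*(np.sin(np.radians(a))*X+np.cos(np.radians(a))*np.array([0,0,1])); print(a,proj(w,[P])[0].round(1))
print(proj(w,[S+[0,0,0],S+24*L]))
st=env.get_state(); p,r=pose(st);print(p,ang(r)); go(st,(520,-20,290))
```

```text
[272.45454545 197.75174825]
150 [284.5 194.7]
165 [277.2 193.9]
180 [269.5 193.6]
190 [264.5 193.8]
200 [259.6 194.2]
215 [252.9 195.4]
[[271.66163955 203.3876358 ]
 [272.02490194 182.35395608]]
[490.7843593  -46.6757772  273.93650155] 79.31703044753867
shift [ 0.0318  0.0239 -0.0156] roll 0
```

The view puts the knob at about 175° (crank about 9.35), so while I was pushing, the fingers gave sideways and not the crank. I'll press the knob again with shut fingers turned 90°, their stiff direction, and judge by force.

Run:
```python
from h import *
from cell import env
st=env.get_state(); p,r=pose(st);print(p,ang(r),st["joint_positions"].round(2)); go(st,(537.8,-122.6,150),168.9)
```

```text
[490.7843593  -46.6757772  273.93650155] 79.31703044753867 [-0.33  0.38  0.52  1.91 -0.25  0.9   0.12]
shift [-0.0668  0.059   0.1241] roll -89.58
```

Emit:
{"name": "move_arm", "arguments": {
  "motion": [-0.02, 0.01, 0, -7, -0.04, 0.02, 0, -14, -0.05, 0.03, 0.02, -21, -0.06, 0.04, 0.04, -28, -0.065, 0.06, 0.06, -35],
  "fingers": 0
}}

```text
time_s: 8.93
tool_pos: [531.5, -130.9, 207.8]
eef_rot: [1.706, 2.637, 0.001]
force: [0.7, 1.3, 0.4]
gripper_width: 0.297
gripper_force: 0.0
```

Emit:
{"name": "move_arm", "arguments": {
  "motion": [0, 0, 0, -7, 0, 0, 0, -14, 0, 0, 0, -21, 0, 0, 0, -28, 0, 0, 0, -35]
}}

```text
time_s: 9.35
tool_pos: [532.7, -129.6, 208.0]
eef_rot: [0.831, 3.028, 0.001]
force: [-0.7, 0.6, -0.1]
gripper_width: 0.002
gripper_force: 0.0
```

Emit:
{"name": "move_arm", "arguments": {
  "motion": [0, 0, 0, -7, 0, 0, 0, -14, 0, 0, 0, -20, 0, 0, 0, -20]
}}

```text
time_s: 9.68
tool_pos: [532.6, -129.7, 208.1]
eef_rot: [0.298, 3.126, 0.001]
force: [0.0, -0.4, 1.0]
gripper_width: 0.002
gripper_force: 0.0
```

Run:
```python
from h import *
from cell import env
st=env.get_state(); p,r=pose(st);print(p,ang(r),st["joint_positions"].round(2)); go(st,(537.8,-122.6,100),168.9);go(st,(537.8,-122.6,24),168.9)
```

```text
[ 532.59508465 -129.66171914  208.13375204] 169.10042513848094 [ 0.16  0.51  0.04  1.83 -0.03  0.8   1.6 ]
shift [-0.0036  0.0079  0.1081] roll 0.2
shift [-0.0035  0.0078  0.1841] roll 0.2
```

Emit:
{"name": "move_arm", "arguments": {
  "motion": [-0.007, 0.008, 0.04, 0, -0.007, 0.008, 0.08, 0, -0.007, 0.008, 0.12, 0, -0.007, 0.008, 0.15, 0, -0.007, 0.008, 0.17, 0]
}}

```text
time_s: 10.1
tool_pos: [539.3, -122.8, 34.8]
eef_rot: [-0.307, -3.123, 0.0]
force: [-0.1, 0.6, -0.3]
gripper_width: -0.0
gripper_force: 0.0
```

Emit:
{"name": "move_arm", "arguments": {
  "motion": [0.004, 0, 0.012, 0, 0.01, 0, 0.013, 0, 0.014, 0, 0.013, 0, 0.014, 0, 0.013, 0]
}}

```text
time_s: 10.43
tool_pos: [526.5, -120.4, 25.4]
eef_rot: [0.304, 3.126, -0.0]
force: [-0.5, -0.4, 0.4]
gripper_width: 0.002
gripper_force: 0.0
```

```bash
python3 -c "
from h import *
crank(0,72)"
```

```text
t 10.43 u 23.5 z 25.4 fu -0.4 fL -0.5 fz 0.4 w 0.002 g 0.0
angle 153.2 radius 52.2
[[0, np.float64(-0.0116), np.float64(0.0035), 0], [0, np.float64(-0.0238), np.float64(0.0028), 0], [0, np.float64(-0.0349), np.float64(-0.002), 0], [0, np.float64(-0.0438), np.float64(-0.0103), 0], [0, np.float64(-0.0493), np.float64(-0.0211), 0]]
```

Free until u = 23.5. Advancing gently until contact.

Emit:
{"name": "move_arm", "arguments": {
  "motion": [0.002, 0, 0, 0, 0.004, 0, 0, 0, 0.004, 0, 0, 0]
}}

```text
time_s: 10.68
tool_pos: [525.6, -120.1, 26.0]
eef_rot: [0.302, 3.121, -0.001]
force: [3.1, -0.3, 1.4]
gripper_width: -0.001
gripper_force: 1.4
```

Emit:
{"name": "move_arm", "arguments": {
  "motion": [0.002, 0, 0, 0, 0.004, 0, 0, 0, 0.004, 0, 0, 0]
}}

```text
time_s: 10.93
tool_pos: [525.5, -120.2, 26.3]
eef_rot: [0.302, 3.114, -0.002]
force: [9.4, -1.4, 1.7]
gripper_width: 0.001
gripper_force: 2.9
```

```bash
python3 -c "
from h import *
crank(0,72)"
```

```text
t 10.93 u 22.4 z 26.3 fu 9.5 fL 0.4 fz 1.7 w 0.001 g 2.9
angle 153.8 radius 50.9
[[0, np.float64(-0.0117), np.float64(0.0034), 0], [0, np.float64(-0.0238), np.float64(0.0026), 0], [0, np.float64(-0.0349), np.float64(-0.0023), 0], [0, np.float64(-0.0437), np.float64(-0.0108), 0], [0, np.float64(-0.0491), np.float64(-0.0217), 0]]
```

Emit:
{"name": "move_arm", "arguments": {
  "motion": [0.002, 0, 0, 0, 0.004, 0, 0, 0, 0.006, 0, 0, 0, 0.006, 0, 0, 0]
}}

```text
time_s: 11.27
tool_pos: [524.9, -120.0, 27.6]
eef_rot: [0.303, 3.103, -0.003]
force: [15.3, -4.9, 4.6]
gripper_width: -0.001
gripper_force: 3.4
```

Emit:
{"name": "move_arm", "arguments": {
  "motion": [0.002, 0, 0, 0, 0.004, 0, 0, 0, 0.004, 0, 0, 0]
}}

```text
time_s: 11.52
tool_pos: [524.2, -120.3, 28.6]
eef_rot: [0.303, 3.097, -0.005]
force: [19.1, -4.0, 8.7]
gripper_width: 0.002
gripper_force: 3.6
```

```bash
python3 -c "
from h import *
crank(0,72)"
```

```text
t 11.52 u 21.2 z 28.6 fu 19.5 fL -0.3 fz 8.7 w 0.002 g 3.6
angle 154.0 radius 48.3
[[0, np.float64(-0.0117), np.float64(0.0033), 0], [0, np.float64(-0.0238), np.float64(0.0025), 0], [0, np.float64(-0.0349), np.float64(-0.0025), 0], [0, np.float64(-0.0437), np.float64(-0.0109), 0], [0, np.float64(-0.049), np.float64(-0.0218), 0]]
```

The knob holds 19.5 N with almost no movement, so the clamp is firm. Backing off and looking at the mouth.

Emit:
{"name": "move_arm", "arguments": {
  "motion": [-0.012, 0, 0, 0, -0.03, 0, -0.005, 0, -0.03, 0, -0.045, 0, -0.03, 0, -0.085, 0, -0.03, 0, -0.125, 0]
}}

```text
time_s: 11.93
tool_pos: [537.2, -122.5, 150.1]
eef_rot: [-0.302, -3.123, -0.001]
force: [1.2, 0.2, -0.2]
gripper_width: 0.004
gripper_force: 0.0
```

```bash
python3 -c "
from h import *
from cell import env
st=env.get_state();print(pose(st)[0],ang(pose(st)[1])); go(st,(583,45,280),168.9)"
```

```text
[ 537.19748704 -122.46950631  150.1376215 ] 168.94418648816182
shift [-0.0123  0.1731 -0.1299] roll 0.04
```

Emit:
{"name": "move_arm", "arguments": {
  "motion": [0, 0, -0.04, 0, -0.003, 0.03, -0.07, 0, -0.006, 0.06, -0.1, 0, -0.01, 0.095, -0.12, 0, -0.0123, 0.13, -0.13, 0],
  "fingers": 1
}}

```text
time_s: 12.35
tool_pos: [576.6, 3.3, 283.4]
eef_rot: [0.305, 3.122, 0.001]
force: [0.4, 0.4, -0.4]
gripper_width: 0.712
gripper_force: 0.0
```

Emit:
{"name": "move_arm", "arguments": {
  "motion": [0, 0.03, 0, 0, 0, 0.043, 0, 0, 0, 0.043, 0, 0]
}}

```text
time_s: 12.6
tool_pos: [583.2, 49.3, 279.3]
eef_rot: [-0.292, -3.126, -0.003]
force: [-0.5, 1.0, -0.2]
gripper_width: 0.998
gripper_force: 0.0
```

Run:
```python
from h import *
from cell import env
st=env.get_state();print(pose(st)[0],st["time_s"])
w=env.capture("wrist");np.savez("wrist5.npz",**w)
print(proj(w,[(539,54,117)]))
cv2.imwrite("pics/w5.png",w["img"][:,:,::-1])
```

```text
[583.20930407  49.33039543 279.31263279] 12.6
[[243.56351181 120.35232411]]
```

View pics/w5.png

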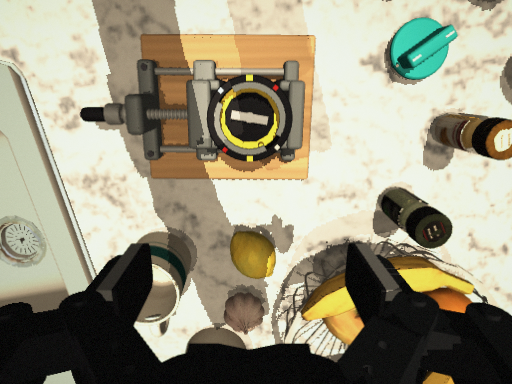

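Wrist view: the mouth is at (249,118), yellow marks at (250,77) and (250,158), white at (222,88) and (278,152), red at (276,87) and (224,150). Clockwise from each white mark comes yellow and then red, as described.

Run:
```python
from h import *
w=load("wrist5.npz");im=w["img"];hsv=cv2.cvtColor(im,cv2.COLOR_RGB2HSV)
C=np.array([249.,118]);yy,xx=np.mgrid[:384,:512];rad=np.hypot(xx-C[0],yy-C[1]);ring=((rad>35)&(rad<46))
ms={"yellow":(hsv[...,0]>20)&(hsv[...,0]<35)&(hsv[...,1]>120)&(hsv[...,2]>110),"white":(hsv[...,1]<60)&(hsv[...,2]>190),"red":((hsv[...,0]<8)|(hsv[...,0]>172))&(hsv[...,1]>130)&(hsv[...,2]>90)}
P={}
for n,m in ms.items():
    k,l,s,c=cv2.connectedComponentsWithStats((m&ring).astype(np.uint8))
    for i in range(1,k):
        if s[i,4]>=4: 
            p=plane(w,[c[i]],117)[0]; P.setdefault(n,[]).append(p); print(n,s[i,4],c[i].round(1),p.round(1))
# dark collar outer circle
m=((rad<60)&(hsv[...,2]<60)).astype(np.uint8)
# fit flange ring (grey) outer edge / yellow inside
y=((rad<34)&ms["yellow"])
ct=np.argwhere(y)[:,::-1].astype(np.float32); print("yellow inner minEnc",cv2.minEnclosingCircle(ct))
# mouth/flange edges along radial profiles
v=hsv[...,2].astype(float)
for a in range(0,360,30):
    pr=[int(v[int(round(C[1]+r*np.sin(np.radians(a)))),int(round(C[0]+r*np.cos(np.radians(a))))]) for r in range(20,48)]; print(a,pr)
```

```text
yellow 48 [249.   77.1] [503.2  65.8 117. ]
yellow 36 [249.5 158.5] [574.6  52.8 117. ]
white 21 [220.1  90.1] [509.2  38.6 117. ]
white 30 [205.3 110.1] [523.7  21.9 117. ]
white 4 [205.8 121.8] [533.8  20.  117. ]
white 17 [276.6 147. ] [568.6  79.5 117. ]
red 27 [275.1  87.3] [515.9  86.9 117. ]
red 25 [224.5 149.6] [562.1  31.5 117. ]
yellow inner minEnc ((249.0, 116.5), 32.88246536254883)
0 [28, 26, 27, 32, 58, 240, 238, 138, 137, 137, 98, 147, 150, 149, 149, 148, 87, 29, 30, 33, 25, 31, 27, 81, 143, 145, 145, 147]
30 [25, 28, 29, 52, 227, 241, 240, 239, 239, 193, 93, 105, 125, 148, 90, 64, 71, 30, 28, 27, 27, 29, 25, 80, 62, 103, 118, 134]
60 [27, 26, 26, 66, 231, 240, 220, 220, 220, 240, 230, 164, 7, 8, 8, 11, 23, 26, 26, 25, 25, 25, 25, 49, 99, 96, 95, 207]
90 [28, 30, 30, 133, 228, 240, 239, 241, 240, 241, 182, 116, 136, 142, 143, 144, 96, 93, 220, 240, 241, 241, 241, 186, 147, 157, 161, 163]
120 [25, 28, 15, 104, 235, 241, 241, 241, 241, 240, 164, 99, 143, 147, 147, 140, 104, 25, 26, 23, 24, 21, 21, 95, 156, 150, 147, 150]
150 [47, 48, 46, 118, 234, 245, 240, 239, 240, 240,
[... 168 characters left out ...]
0, 48, 46, 43, 45, 35, 147, 191, 191, 189, 190]
210 [51, 53, 47, 51, 49, 157, 244, 245, 245, 240, 200, 134, 131, 75, 25, 26, 51, 52, 51, 50, 48, 47, 37, 29, 40, 66, 126, 148]
240 [32, 22, 16, 14, 13, 54, 106, 106, 214, 214, 185, 144, 139, 193, 193, 127, 46, 51, 55, 50, 54, 53, 53, 91, 186, 162, 92, 121]
270 [31, 24, 13, 16, 9, 16, 68, 119, 135, 134, 140, 148, 148, 152, 150, 152, 127, 89, 204, 239, 239, 239, 238, 223, 160, 138, 174, 204]
300 [29, 18, 11, 14, 10, 47, 109, 109, 137, 135, 127, 134, 152, 151, 151, 148, 124, 31, 31, 32, 30, 30, 30, 24, 169, 164, 86, 84]
330 [27, 28, 28, 13, 16, 106, 135, 135, 137, 133, 140, 149, 150, 150, 150, 147, 121, 30, 32, 33, 32, 31, 31, 19, 22, 34, 73, 107]
```

Mouth centre: all three mark pairs agree on (538.9, 59.2, 117). The gap line is at 34.6°/214.6° and the pulse line at 169.6°. Now the lid.

Emit:
{"name": "move_arm", "arguments": {
  "motion": [0.045, 0.29, 0.02, -7, 0.045, 0.29, 0.02, -7, 0.045, 0.29, 0.03, -11, 0.045, 0.29, 0.04, -11, 0.045, 0.29, 0.05, -11]
}}

```text
time_s: 13.07
tool_pos: [592.5, 248.8, 251.6]
eef_rot: [0.007, 3.141, -0.003]
force: [-0.3, -0.8, 0.2]
gripper_width: 0.997
gripper_force: 0.0
```

```bash
python3 -c "
from h import *
from cell import env
st=env.get_state();print(pose(st)[0],ang(pose(st)[1])); go(st,(478,345,210),180)"
```

```text
[592.49190742 248.83497704 251.62208043] 179.73385788509944
shift [0.1149 0.0957 0.0414] roll -0.27
```

Emit:
{"name": "move_arm", "arguments": {
  "motion": [0.03, 0.025, 0.01, 0, 0.06, 0.05, 0.02, 0, 0.09, 0.075, 0.03, 0, 0.115, 0.096, 0.04, 0, 0.115, 0.096, 0.04, 0]
}}

```text
time_s: 13.48
tool_pos: [469.5, 349.3, 209.2]
eef_rot: [0.011, -3.133, 0.002]
force: [-1.4, 1.2, 0.4]
gripper_width: 0.996
gripper_force: 0.0
```

Run:
```python
from h import *
from cell import env
env.capture("wrist");env.capture("wrist")
st=env.get_state();print(pose(st)[0],ang(pose(st)[1]),st["qvel"].round(3).tolist())
w=env.capture("wrist");np.savez("wrist6.npz",**w)
c=proj(w,[(436,353,30)])[0];print(c)
x,y=int(c[0]),int(c[1]);x0,y0=max(x-60,0),max(y-45,0)
cv2.imwrite("pics/w6.png",cv2.resize(cv2.convertScaleAbs(w["img"][y0:y0+90,x0:x0+120][:,:,::-1],alpha=1.6),(800,600),interpolation=cv2.INTER_CUBIC));print(x0,y0)
```

```text
[476.28267807 344.86473659 210.90106482] 179.98364793595795 [0.041, -0.003, 0.039, -0.032, 0.011, 0.001, 0.003]
[257.04483202 122.71340459]
197 77
```

View pics/w6.png

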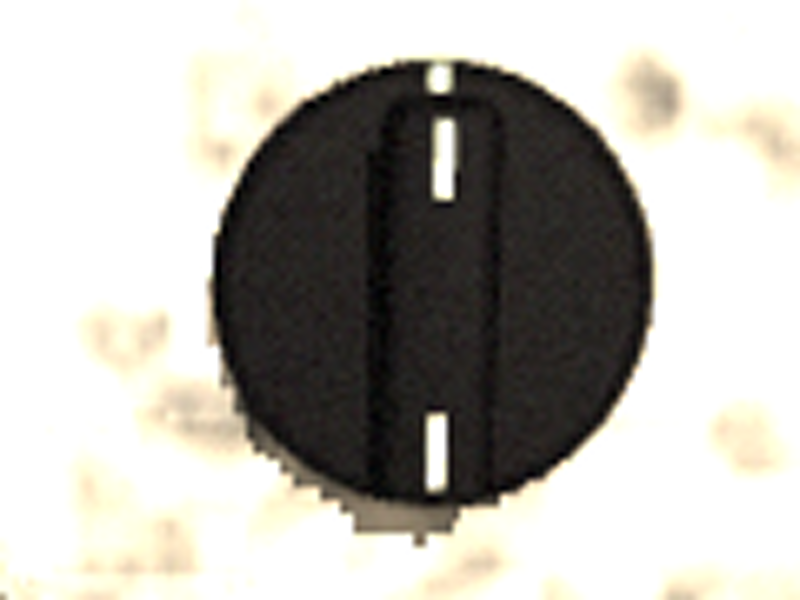

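Close crop: the black lid stands upright, plate centre at (433,285), bar pointers at (445,158) and (436,452), so the bar runs almost along world x.

Run:
```python
from h import *
from cell import env
w=load("wrist6.npz");f=lambda x,y:(197+x/6.6667,77+y/6.6667)
a,b=plane(w,[f(445,158),f(436,452)],45);print("bar",a,b,(a+b)/2,"len",np.linalg.norm(a-b),"ang",np.degrees(np.arctan2(*(a-b)[[1,0]])))
print("plate",plane(w,[f(433,282),f(215,282),f(652,282)],17).round(1))
st=env.get_state();print(pose(st)[0],ang(pose(st)[1]))
```

```text
bar [414.89513564 358.59256895  45.        ] [454.9662258  357.81819066  45.        ] [434.93068072 358.20537981  45.        ] len 40.078571930537336 ang 178.89289046365937
plate [[433.9 358.2  17. ]
 [433.9 325.5  17. ]
 [433.9 391.   17. ]]
[478.0063959  343.95615167 211.37610449] 179.8270421053439
```

```bash
python3 -c "
from h import *
from cell import env
st=env.get_state();go(st,(434.5,358.2,80),178.9)"
```

```text
shift [0.0436 0.0145 0.1313] roll 0.93
```

Emit:
{"name": "move_arm", "arguments": {
  "motion": [0.025, 0.008, 0.03, 0.9, 0.0435, 0.0145, 0.06, 0.9, 0.0435, 0.0145, 0.1, 0.9, 0.0435, 0.0145, 0.13, 0.9, 0.0435, 0.0145, 0.13, 0.9],
  "fingers": 0.6
}}

```text
time_s: 14.05
tool_pos: [432.3, 355.8, 76.7]
eef_rot: [-0.031, -3.135, 0.013]
force: [-0.2, -1.4, 0.1]
gripper_width: 0.597
gripper_force: 0.0
```

```bash
python3 -c "
from h import *
from cell import env
w=env.capture('wrist');w=env.capture('wrist')
st=env.get_state();print(pose(st)[0],ang(pose(st)[1]),st['gripper_width']);go(st,(434.5,358.2,22),178.9)
print(proj(w,[(434.5,358.2,45)]));cv2.imwrite('pics/w7.png',cv2.convertScaleAbs(w['img'][:,:,::-1],alpha=1.3))"
```

```text
[435.19665182 358.84259441  81.55733276] 178.8515940870199 0.5977848710195514
shift [ 0.0007 -0.0005  0.0596] roll -0.05
[[249.77328284 220.21360032]]
```

View pics/w7.png

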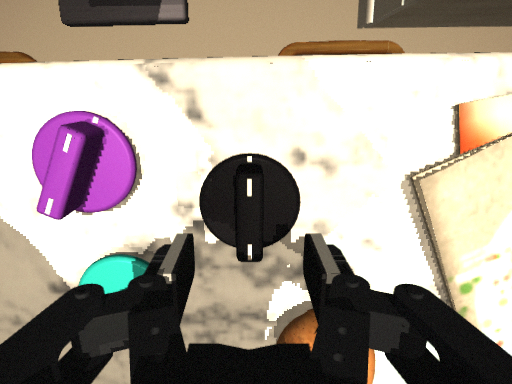

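The bar top is centred at (249.5,219) between the fingers, matching the projection (250,220). Descending and gripping.

Emit:
{"name": "move_arm", "arguments": {
  "motion": [0.0007, -0.0005, 0.02, 0, 0.0007, -0.0005, 0.04, 0, 0.0007, -0.0005, 0.055, 0, 0.0007, -0.0005, 0.0595, 0, 0.0007, -0.0005, 0.0595, 0]
}}

```text
time_s: 14.57
tool_pos: [434.4, 360.3, 23.2]
eef_rot: [0.028, 3.14, 0.001]
force: [-0.0, 0.8, 0.6]
gripper_width: 0.597
gripper_force: 0.0
```

Emit:
{"name": "move_arm", "arguments": {
  "motion": [0, 0, 0, 0, 0, 0, 0, 0, 0, 0, 0, 0, 0, 0, 0, 0, 0, 0, 0, 0],
  "fingers": 0,
  "squeeze": 90
}}

```text
time_s: 14.98
tool_pos: [433.8, 361.1, 23.9]
eef_rot: [0.026, 3.139, 0.002]
force: [-0.8, -1.8, 7.4]
gripper_width: 0.168
gripper_force: 88.5
```

Emit:
{"name": "move_arm", "arguments": {
  "motion": [0, 0, 0, 0, 0, 0, -0.02, 0, 0, 0, -0.06, 0, 0, 0, -0.1, 0, 0, 0, -0.14, 0]
}}

```text
time_s: 15.4
tool_pos: [432.4, 360.4, 164.2]
eef_rot: [-0.026, -3.141, 0.0]
force: [1.3, 1.0, -2.0]
gripper_width: 0.164
gripper_force: 87.9
```

```bash
python3 -c "
from h import *
from cell import env
w=env.capture('wrist');np.savez('wrist8.npz',**w)
st=env.get_state();print(pose(st)[0],ang(pose(st)[1]),st['gripper_width'],st['gripper_force'],st['force'],st['joint_positions'].round(2))
im=w['img'];print(im[150:384:12,249].max(1))
go(st,(538.9,59.2,230),214.6)"
```

```text
[436.28836746 363.67774109 172.12450635] 179.04171806436574 0.16782902173929057 87.9694926738739 [1.09792405 0.90077456 4.24689466] [-0.73  0.58 -0.03  1.82  0.02  0.73  0.79]
[230 240  50 158  15  13 242 240  25  23  23  17   9 109 112 168 242   4
  12   9]
shift [-0.1083 -0.3022 -0.0596] roll -35.56
```

```bash
python3 -c "
from h import *
from cell import env
st=env.get_state();go(st,(596.5,99,205),214.6)"
```

```text
shift [-0.1649 -0.2617 -0.0336] roll -35.56
```

Emit:
{"name": "move_arm", "arguments": {
  "motion": [0, -0.01, -0.03, 0, -0.03, -0.04, -0.035, -4, -0.055, -0.07, -0.035, -9, -0.08, -0.1, -0.035, -14, -0.1, -0.13, -0.035, -19]
}}

```text
time_s: 15.87
tool_pos: [532.6, 227.4, 198.1]
eef_rot: [-0.499, 3.099, -0.0]
force: [0.1, 0.7, -1.8]
gripper_width: 0.165
gripper_force: 88.0
```

```bash
python3 -c "
from h import *
from cell import env
env.capture('wrist')
st=env.get_state();print(pose(st)[0],ang(pose(st)[1]));go(st,(596.5,99,205),214.6)"
```

```text
[537.58834617 217.08719262 197.7599714 ] -162.12864604230444
shift [-0.0199 -0.1305 -0.0061] roll -16.73
```

Emit:
{"name": "move_arm", "arguments": {
  "motion": [-0.005, -0.035, -0.006, -4, -0.01, -0.07, -0.006, -9, -0.015, -0.1, -0.006, -13, -0.02, -0.13, -0.006, -16.7, -0.02, -0.13, -0.006, -16.7]
}}

```text
time_s: 16.33
tool_pos: [593.1, 102.6, 203.3]
eef_rot: [-0.925, 3.001, -0.009]
force: [0.5, -1.0, -0.7]
gripper_width: 0.169
gripper_force: 88.3
```

Emit:
{"name": "move_arm", "arguments": {
  "motion": [0, 0, 0, 0, 0, 0, 0, 0, 0, 0, 0, 0]
}}

```text
time_s: 16.58
tool_pos: [589.2, 113.4, 203.3]
eef_rot: [-0.941, 2.997, 0.002]
force: [0.2, 0.7, -0.3]
gripper_width: 0.166
gripper_force: 88.3
```

```bash
cat > meas.py <<'E'
from h import *
from cell import env
w=env.capture("wrist");st=env.get_state();p,r=pose(st);print(p,ang(r),st["time_s"],np.abs(st["qvel"]).max().round(3))
np.savez("wm.npz",**w)
im=w["img"];hsv=cv2.cvtColor(im,cv2.COLOR_RGB2HSV)
C=proj(w,[(538.9,59.2,117)])[0];print("mouth px",C)
yy,xx=np.mgrid[:384,:512]
P=plane(w,np.c_[xx.ravel(),yy.ravel()],117).reshape(384,512,3);rad=np.hypot(P[...,0]-538.9,P[...,1]-59.2)
ring=(rad>32)&(rad<42)
ms={"yellow":(hsv[...,0]>20)&(hsv[...,0]<35)&(hsv[...,1]>120)&(hsv[...,2]>90),"white":(hsv[...,1]<60)&(hsv[...,2]>170),"red":((hsv[...,0]<8)|(hsv[...,0]>172))&(hsv[...,1]>130)&(hsv[...,2]>80)}
for n,m in ms.items():
    k,l,s,c=cv2.connectedComponentsWithStats((m&ring).astype(np.uint8))
    for i in range(1,k):
        if s[i,4]>=6:
            q=plane(w,[c[i]],117)[0]; print(n,s[i,4],c[i].round(1),q[:2].round(1),"ang",np.degrees(np.arctan2(q[1]-59.2,q[0]-538.9)).round(1))
# lid pointers: white blobs near tool centre line
m=((hsv[...,1]<70)&(hsv[...,2]>150)).astype(np.uint8)
k,l,s,c=cv2.connectedComponentsWithStats(m)
for i in range(1,k):
    if 4<=s[i,4]<300 and abs(c[i][0]-249)<40 and c[i][1]>110:
        print("blob",s[i],c[i].round(1),[ (r.T@(plane(w,[c[i]],p[2]+h)[0]-p)).round(1).tolist()[:2] for h in (-24+45,-24+18)])
E
python3 meas.py
```

```text
[589.23043969 113.49809908 203.36100528] -145.1218024964488 16.6333 0.004
mouth px [224.85830622  87.59621318]
yellow 94 [264.2  46.4] [503.3  65.8] ang 169.4
yellow 19 [278.2  54.3] [502.  76.] ang 155.5
yellow 80 [188.  126.4] [574.5  52.6] ang -10.5
white 38 [223.7  21.2] [505.9  36.2] ang -145.2
white 160 [193.5  30.3] [521.2  23.5] ang -116.4
white 83 [247.1  26.1] [499.8  50. ] ang -166.8
white 39 [223.8  28.6] [509.4  38.7] ang -145.2
white 73 [282.8  66.5] [506.3  82.8] ang 144.1
white 15 [168.2  63.2] [547.2  20.4] ang -77.9
white 41 [255.1 140.6] [556.3  96. ] ang 64.7
white 36 [225.5 141.5] [568.5  79.5] ang 34.4
white 14 [235.9 146.9] [567.5  87.5] ang 44.7
red 50 [279.1  82.8] [515.9  86.9] ang 129.7
red 53 [171.1  92.6] [562.   31.5] ang -50.2
blob [287 110   3   2   4] [288.2 110.5] [[64.3, 14.0], [62.6, 17.2]]
blob [244 133  19  17  91] [254.2 141.6] [[53.2, 1.9], [48.9, 2.4]]
blob [223 139   6   6  36] [225.5 141.5] [[53.2, -8.7], [49.0, -10.5]]
blob [232 145   8   6  28] [235.6 146.9] [[51.2, -5.0], [46.5, -6.0]]
blob [223 159   6   5  20] [225.9 160.6] [[46.0, -8.7], [40.2, -10.5]]
blob [246 179   6   8  48] [248.5 182.5] [[37.5, -0.2], [29.8, -0.2]]
blob [246 215   6  24 143] [248.5 226.6] [[19.3, -0.2], [7.6, -0.2]]
blob [253 321  15  25 173] [261.7 331.6] [[-30.9, 5.5], [-53.9, 6.8]]
blob [224 326   2   4   5] [224.8 327.2] [[-28.6, -10.7], [-51.0, -13.0]]
blob [248 327   4   3   7] [249.9 327.9] [[-29.0, 0.3], [-51.5, 0.4]]
blob [241 331   3   4   8] [242.1 332.6] [[-31.5, -3.1], [-54.6, -3.7]]
blob [250 330   9  11  45] [253.8 335.2] [[-32.9, 2.1], [-56.2, 2.6]]
blob [253 345   6   4  15] [255.7 346.2] [[-38.9, 2.9], [-63.6, 3.6]]
```

Both views give the same mouth centre, (538.9, 59.2). The lid sits centred in the grip: pointers at tool y = -0.2, x about -0.7. Going above the mouth.

```bash
python3 -c "
from h import *
from cell import env
st=env.get_state();go(st,(538.2,59,152),214.6)"
```

```text
shift [ 0.073  -0.0156  0.0513] roll 0.28
```

Emit:
{"name": "move_arm", "arguments": {
  "motion": [0.025, -0.005, 0, 0.3, 0.05, -0.01, 0.01, 0.3, 0.073, -0.0156, 0.02, 0.3, 0.073, -0.0156, 0.035, 0.3, 0.073, -0.0156, 0.051, 0.3]
}}

```text
time_s: 17.05
tool_pos: [538.1, 57.0, 152.5]
eef_rot: [-0.93, 3.0, -0.001]
force: [-0.1, 0.8, -1.5]
gripper_width: 0.164
gripper_force: 88.2
```

Emit:
{"name": "move_arm", "arguments": {
  "motion": [0, 0, 0, 0, 0, 0, 0, 0, 0, 0, 0, 0, 0, 0, 0, 0]
}}

```text
time_s: 17.38
tool_pos: [539.6, 58.1, 153.2]
eef_rot: [-0.931, 2.998, -0.0]
force: [-0.0, -0.0, -0.7]
gripper_width: 0.162
gripper_force: 88.2
```

```bash
python3 -c "
from h import *
from cell import env
st=env.get_state();p,r=pose(st);print(p,ang(r),st['eef_rot'],st['force']);go(st,(538.2,59,135),214.6);print(np.degrees(np.arccos(-r[2,2])))"
```

```text
[539.64287451  58.09162784 153.15212584] -145.48248341339905 [-9.31498024e-01  2.99829860e+00 -1.28240876e-04] [-0.04393581 -0.03776431 -0.70273807]
shift [0.0007 0.0016 0.0181] roll -0.08
0.1106663633878666
```

Emit:
{"name": "move_arm", "arguments": {
  "motion": [0.0007, 0.0016, 0, 0, 0.0007, 0.0016, 0.005, 0, 0.0007, 0.0016, 0.01, 0, 0.0007, 0.0016, 0.014, 0, 0.0007, 0.0016, 0.014, 0]
}}

```text
time_s: 17.8
tool_pos: [537.0, 58.1, 137.2]
eef_rot: [0.93, -2.999, -0.0]
force: [0.2, 0.5, -0.7]
gripper_width: 0.168
gripper_force: 88.2
```

```bash
python3 -c "
from h import *
from cell import env
st=env.get_state();p,r=pose(st);print(p,ang(r),st['force'],st['moment']);go(st,(538.2,59,129),214.6)"
```

```text
[536.95199546  58.05528986 137.16758383] -145.54544488714578 [ 0.21681722  0.54031186 -0.71450607] [ 0.05132067 -0.04558444 -0.02816139]
shift [-0.0016  0.0001  0.0082] roll -0.15
```

Lid bottom at about 113 mm, below the rim, with no contact force. Continuing down.

Emit:
{"name": "move_arm", "arguments": {
  "motion": [-0.001, 0, 0.003, 0, -0.0012, 0, 0.006, 0, -0.0012, 0, 0.009, 0, -0.0012, 0, 0.009, 0]
}}

```text
time_s: 18.13
tool_pos: [538.4, 58.9, 129.1]
eef_rot: [0.93, -3.001, -0.0]
force: [0.5, -0.2, -1.3]
gripper_width: 0.163
gripper_force: 88.2
```

```bash
python3 -c "
from h import *
from cell import env
st=env.get_state();p,r=pose(st);print(p,ang(r),st['force'],st['moment'])
env.capture('top');st=env.get_state();p,r=pose(st);print(p,ang(r),st['force'])"
```

```text
[538.37890402  58.85114784 129.05126994] -145.54716854897742 [ 0.49365973 -0.24491163 -1.30467361] [0.02381983 0.05387142 0.03374139]
[538.366233    58.85740598 129.04542146] -145.54360605183456 [-0.55301672  0.38064312 -0.02164508]
```

Still no contact at z = 129. Lowering in small steps to seat it.

Emit:
{"name": "move_arm", "arguments": {
  "motion": [0, 0, 0.001, 0, 0, 0, 0.002, 0, 0, 0, 0.002, 0]
}}

```text
time_s: 18.43
tool_pos: [538.4, 58.8, 128.9]
eef_rot: [-0.93, 3.0, -0.001]
force: [-5.2, -1.5, 15.4]
gripper_width: 0.165
gripper_force: 90.6
```

```bash
python3 -c "
from h import *
from cell import env
st=env.get_state();p,r=pose(st);print(p,ang(r),st['force'],st['moment'])"
```

```text
[538.38127842  58.7947428  128.92215777] -145.55353602965022 [-5.16121479 -1.49078428 15.42985623] [0.03719727 0.976299   0.04205461]
```

Seated: z is 128.9 as predicted, with 15 N support. Twisting clockwise 45° (positive roll).

Emit:
{"name": "move_arm", "arguments": {
  "motion": [0, 0, -0.0005, 5, 0, 0, -0.0005, 10, 0, 0, -0.0005, 15, 0, 0, -0.0005, 20, 0, 0, -0.0005, 25]
}}

```text
time_s: 18.85
tool_pos: [538.7, 59.0, 128.9]
eef_rot: [-0.254, 3.13, 0.0]
force: [-1.6, -0.9, 9.3]
gripper_width: 0.166
gripper_force: 89.8
```

```bash
python3 -c "
from h import *
from cell import env
st=env.get_state();p,r=pose(st);print(p,ang(r),st['force'],st['moment'],st['gripper_width'])"
```

```text
[538.71900333  59.00267832 128.92559435] -170.71787392504038 [-1.59431888 -0.89953084  9.29363059] [-0.0540001   0.47860197  0.34498945] 0.16588117150634857
```

Emit:
{"name": "move_arm", "arguments": {
  "motion": [0, 0, 0, 5, 0, 0, 0, 10, 0, 0, 0, 15, 0, 0, 0, 19.5, 0, 0, 0, 19.5]
}}

```text
time_s: 19.27
tool_pos: [538.7, 58.9, 128.9]
eef_rot: [0.279, 3.128, -0.0]
force: [-2.0, -0.9, 10.9]
gripper_width: 0.166
gripper_force: 89.8
```

Emit:
{"name": "move_arm", "arguments": {
  "motion": [0, 0, 0, 0, 0, 0, 0, 0, 0, 0, 0, 0]
}}

```text
time_s: 19.52
tool_pos: [538.7, 58.9, 128.9]
eef_rot: [0.275, 3.128, 0.0]
force: [-2.4, -0.2, 10.4]
gripper_width: 0.162
gripper_force: 89.8
```

Run:
```python
from h import *
from cell import env
w=env.capture("wrist");st=env.get_state();p,r=pose(st);print(p,ang(r),st['force'],st['moment'],st["time_s"],np.abs(st["qvel"]).max())
im=w["img"];hsv=cv2.cvtColor(im,cv2.COLOR_RGB2HSV)
yy,xx=np.mgrid[:384,:512];P=plane(w,np.c_[xx.ravel(),yy.ravel()],117).reshape(384,512,3);rad=np.hypot(P[...,0]-538.9,P[...,1]-59.2)
m=(hsv[...,0]>20)&(hsv[...,0]<35)&(hsv[...,1]>120)&(hsv[...,2]>90)&(rad>30)&(rad<43)
k,l,s,c=cv2.connectedComponentsWithStats(m.astype(np.uint8))
for i in range(1,k):
    if s[i,4]>6: q=plane(w,[c[i]],117)[0];print("yellow",s[i,4],c[i],q.round(1),np.degrees(np.arctan2(q[1]-59.2,q[0]-538.9)))
m=((hsv[...,1]<70)&(hsv[...,2]>140)).astype(np.uint8);k,l,s,c=cv2.connectedComponentsWithStats(m)
for i in range(1,k):
    if 20<=s[i,4]<250 and abs(c[i][0]-249)<20 and 150<c[i][1]<260:
        for h in (45,18):
            q=plane(w,[c[i]],105+h)[0];print("blob",s[i,4],c[i],h,q.round(1),np.degrees(np.arctan2(q[1]-59.2,q[0]-538.9)).round(1))
# red/yellow order in ring visible
m=(((hsv[...,0]<8)|(hsv[...,0]>172))&(hsv[...,1]>130)&(hsv[...,2]>80)&(rad>30)&(rad<43));k,l,s,c=cv2.connectedComponentsWithStats(m.astype(np.uint8))
for i in range(1,k):
    if s[i,4]>6: q=plane(w,[c[i]],117)[0];print("red",s[i,4],q.round(1),np.degrees(np.arctan2(q[1]-59.2,q[0]-538.9)))
```

```text
[538.75256009  58.88903574 128.91643229] 169.96601759036955 [-2.24953779 -0.65865816  9.58884612] [-0.05809831  0.46619852  0.0338367 ] 19.5667 0.0029266252639410547
yellow 140 [248.72142857 167.20714286] [503.6  65.9 117. ] 169.3360511001157
blob 48 [248.5 182.5] 45 [501.7  66.1 150. ] 169.5
blob 48 [248.5 182.5] 18 [509.3  64.7 123. ] 169.4
blob 144 [248.5 226.5] 45 [519.6  62.9 150. ] 169.1
blob 144 [248.5 226.5] 18 [531.2  60.9 123. ] 167.9
red 75 [516.  87. 117.] 129.4704925202156
```

The pointer is at 169.4°, on the yellow mark (169.3°), and the grinder has not turned. The moment reads low, so I do a small nudge to confirm that the spring resists.

Emit:
{"name": "move_arm", "arguments": {
  "motion": [0, 0, -0.0002, 0.5, 0, 0, -0.0002, 1, 0, 0, -0.0002, 1, 0, 0, -0.0002, 1, 0, 0, -0.0002, 1]
}}

```text
time_s: 19.98
tool_pos: [538.7, 58.9, 128.9]
eef_rot: [0.301, 3.126, 0.0]
force: [-2.1, -0.3, 8.6]
gripper_width: 0.162
gripper_force: 89.7
```

Run:
```python
from h import *
from cell import env
for i in range(2):
    env.capture("wrist");st=env.get_state();p,r=pose(st);print(p,ang(r),st['force'],st['moment'],st["time_s"],np.abs(st["qvel"]).max(),st["gripper_force"])
```

```text
[538.73266291  58.88855975 128.9503054 ] 169.0164303057079 [-1.33259012 -0.57538014  9.1752653 ] [-0.03728402  0.40926852  0.28822534] 20.0333 0.0020592403652959917 89.65015769004822
[538.71134436  58.89420879 128.94544974] 169.01823386422987 [-2.16250046  0.23224815  9.71226046] [-0.05024611  0.42455767  0.24952034] 20.0833 0.0033757866115312384 89.65103030204773
```

The spring resists with 0.25 N m at 45.5°, as expected at 0.7, and everything is still. Handing in.

```bash
python3 -c "
from cell import env
print(env.job_done())"
```

```text
the job is handed in; nothing more can be done
None
```

The job is handed in at about 20 s: the grinder is clamped (the crank knob held 19.5 N with about 1 mm of give), and the lid is seated flush. I twisted it 45.5° clockwise to the yellow pulse mark, where the arm is gripping it and holding it still; the hand-in gave no verdict.

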